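# Board up to the bread bin, lid held open

## Task

A loaf is about to be slid into the bread bin. With the lid still shut, slide the loose wooden board along the worktop up against the bin's low front sill, in front of the opening, until the edge that faces the bin sits flush along the sill with no gap; then take the lid by its bar handle, raise it to 45 degrees from shut and finish while still holding it there, without letting go (it falls shut by itself). Keep the board flat on the worktop and leave the other things standing where they are.

Things in the scene. Friction and masses are not known exactly. Their poses are not given: they have to be found in the camera images.
- bread_bin: White wedge-shaped bread bin, immovable: 180 mm deep (its x), 210 wide (y), 140 high at the back; origin at the centre of its underside, z up. Its front (own -x) faces roughly world -y (within 0.06 rad): an upright sill 26 mm high, outer face at x = -90 mm. From the sill's top the wooden lid slopes up at 39 degrees to its hinge along y at x = +50, z = 141 mm.
- lid (a joint): Hinge of the wooden lid (217 mm wide, 8 thick, 181 from hinge to front edge, 0.35 kg), turning about the bin's +y axis: 0 shut, grows as the front edge rises, stop at 1.4 rad; 45 degrees is 0.785 rad, where the lid points 6 degrees above level. No spring or friction: it falls shut from any angle when let go.
- lid_handle (a point): Middle of the lid's steel bar handle: round, 12 mm thick, 110 long, parallel to the bin's y, 35 mm off the lid's face near its front edge, on posts 52 mm either side. Shut, it is at x = -95, y = 0, z = 78 mm in the bin's frame, free all round; it can be pinched from above, fingers closing along the bin's x. Its axes turn with the lid; shut, they are the bin's.
- lid_hinge (a point): Middle of the lid's hinge line: x = +50, y = 0, z = 141 mm in the bin's frame. The handle runs on a circle of 158 mm radius about it, in the bin's x-z plane.
- board: Loose flat board of pale wood with darker end strips, 180 mm along its x, 150 along its y, 25 thick, 0.35 to 0.7 kg; origin at the centre of its underside, z up. It starts 30 to 70 mm short of the sill, up to 0.2 rad askew, its 150 mm edge at own +x facing the sill. Flush, its origin is at x = -180 mm in the bin's frame. Push it by fingertips against its far edge (own -x).
- jam_jar: Bystander, to be left where it stands: round jar with a dark lid, 73 mm across, 82 mm high; origin at the centre of its underside.
- salt_shaker: Bystander, to be left where it stands: slim shaker, 44 mm across, 90 mm high; origin at the centre of its underside.
- onion: Bystander, to be left where it stands: onion, 82 mm across, 94 mm high; origin at the centre of its underside.
- tea_box: Bystander, to be left where it stands: cardboard box, 63x141x110 mm; origin at the centre of its underside.
- tin_tuna: Bystander, to be left where it stands: flat round tin, 86 mm across, 40 mm high; origin at the centre of its underside.
- mug_1: Bystander, to be left where it stands: plain mug, 78x116x101 mm; origin at the centre of its underside.
- egg_timer: Bystander, to be left where it stands: small kitchen timer, 66x66x62 mm; origin at the centre of its underside.

How it is judged:
On the way, in this order (a step that is already met when the one before it is completed fails the run):
1. the board lies flush against the bin's sill while the lid is still shut (x of board in the frame of bread_bin between -0.185 and -0.17 m and angle between the x axis of board and the x axis of bread_bin, either way round below 0.045 rad and y of board in the frame of bread_bin between -0.045 and 0.045 m and angle between board's own z axis and vertical below 0.05 rad and height (world z) of board below 0.006 m and value of joint lid below 0.1 rad), for 0.2 s.
2. the lid is raised to 45 degrees by the gripper (value of joint lid between 0.675 and 0.895 rad and contact force between the fingers and lid above 0.8 N), for 0.2 s.
At the end, for the whole second after the job is handed in: The gripper is touching and carrying the lid, still, at 45 degrees from shut (within 6 degrees), and nothing else props it; the board lies flat and untouched against the sill: gap under 5 mm, square to it within 2.5 degrees, its middle within 45 mm of the sill's middle (all of step 2 and x of board in the frame of bread_bin between -0.185 and -0.17 m and angle between the x axis of board and the x axis of bread_bin, either way round below 0.045 rad and y of board in the frame of bread_bin between -0.045 and 0.045 m and angle between board's own z axis and vertical below 0.05 rad and height (world z) of board below 0.006 m and contact force between board and lid below 0.3 N and velocity of joint lid between -0.1 and 0.1 rad/s and contact force between the fingers and board below 0.5 N and linear speed of board below 0.02 m/s); the arm keeps its last pose, push and grip.
It fails at once if the board is lifted off the worktop or tipped (height (world z) of board above 0.02 m or angle between board's own z axis and vertical above 0.25 rad).
It fails at once if another thing on the worktop is moved more than 25 mm (distance of any of jam_jar, salt_shaker, onion, tea_box, tin_tuna, mug_1, egg_timer from where it was at the start of the episode above 0.025 m).
It also fails if it takes over 56 s, if anything falls off the work surface, if the arm or the gripper's body presses on something with over 40 N, if the wrist force passes 120 N, or if a joint passes its speed limit or range.

## Robot

A 6-joint arm with a two-finger parallel gripper is mounted at the origin on a cart in front of the work surface, level with it; the furniture and walls round the work are solid. World frame = base frame: x ahead of the robot, y to its left, z up, the work surface at z = 0. Lengths are in m, angles in rad, forces in N, time in s.
With the tool pointing down it reaches from about 0.35 to 0.775 m from the base axis. Payload 7.3 kg.
Tool frame: the origin (TCP) lies on the mounting face of the last link; the fingertips stand 178 mm ahead of it and the grasp point (between the pads) lies 159 mm ahead of it (robot.grip_depth is the distance from the TCP to the grasp point, in m); z points along the fingers, y is the line along which they close (so a half turn about z gives the same grasp; the last joint's range is limited). The gripper opens to 92 mm and grips with 3 to 60 N. Pads are 19 mm wide; open, the fingers measure 130 mm over their backs; the gripper's body (75 mm by 190 mm) begins 47 mm behind the grasp point.
Start: joints at [-1.399, 0.342, 1.524, -0, 1.275, -0.146], TCP at [0.164, -0.499, 0.405] pointing down, gripper open.
Joint ranges: [-2.53, 2.53], [-0.77, 2.02], [0.04, 2.7], [-1, 4.14], [0.28, 2.66], [-3.11, 3.11]. Speed limits (rad/s): [2.57, 2.57, 3.14, 3.14, 3.14, 3.14].

## Interface

Orientations are given as [roll, pitch, yaw] about the fixed x, y, z axes, in that order (R = Rz(yaw) Ry(pitch) Rx(roll)).
In Python, from cell import observe, cams, robot, models gives the robot as it stands.
- The arm moves only by the shell command python3 -m jog 'ROWS' [FORCE]. ROWS is JSON, a list of rows, each a list of 3 entries, a list of its own where there are three numbers: the shift along the tool's x, y, z each as a share of 0.4 m, from -1 to 1, then the turn about the tool's z as a share of pi rad, from -1 to 1, then the closure, from 0 (fully open) to 1 (shut). In form: [[[x, y, z], turn, jaw], ...]. A call has 1 to 12 rows; each row is the pose to reach, as a shift and turn from the pose commanded when the call began, along the tool's axes at that moment, turning the shorter way round; what a row does not reach only later rows make up. A row lasts 1/8 s, in which the tool goes at most 62.5 mm and 10.7 degrees, less where a joint would pass 70% of its speed; a pose out of reach is approached as far as the arm can. A call with a number of a shift or a turn outside -1 to 1 is refused whole. A call with a gripper value outside its range is refused whole. The fingers move at their own pace and stop on an object; FORCE is the grip in N (left out, the last holds). Time passes only in rows, so rows that repeat a pose let the fingers close. It gives the time, the measured TCP pose, the force, the opening and the grip force at its end, in the units of the state.
- observe(): the state, without advancing time (a new reading comes with each control period).
- cams.read_camera(name): name is "scene" or "top" or "wrist"; returns the picture (400x640x3 uint8, red, green, blue); there is no depth.
- cams.camera_model(name): a dict with "camera_matrix" (3x3 intrinsics, pixels), "pose" (4x4, takes a point from camera to world coordinates). Camera axes: x right, y down, z forward; pixel columns grow to the right and rows downward; lengths in m; the calibration is good to about 2 mm. A picture is of the moment at which its call begins: read the wrist's pose just before it. camera_model takes no time and is no camera call; for the wrist camera it gives the pose at the moment of the call.
- robot.hand_in(): hands the job in; it is judged then, once.
Trained networks look in the newest picture that a camera, given by its name, has taken for a name from the list of things; names that differ only in an ending like _2 or _b are one class to them, and where a whole thing is asked for, a point or a joint stands for the part that bears it (a point fixed in the world has none). Each returns a list of dicts, best first, with "confidence" (0 to 1); they miss things now and then, are a little off and sometimes report something else, mostly with a low value. They report only what shows in the picture. A call takes as long as a camera call.
- models.find_in(target, camera): "position" ([x, y, z] in m, in world coordinates, good to about 4 mm: the middle of the surface that is visible of it).
- models.pinpoint(target, camera): "position" ([x, y, z] in m, in world coordinates, good to about 4 mm: a listed point, or the origin of a listed thing).
The state is a dict: "time": time; "qpos": joint angles; "qvel": joint speeds; "joint_efforts": joint torques, N m; "tool_pos": TCP position; "tool_rot": TCP orientation; "contact_force": force on the tool from outside, world axes, zero at the start; "torque": the same for the moment, N m; "opening": finger opening in m; "grip_force": force on a finger pad.
Only numpy, scipy, OpenCV 4.12 (cv2) and the standard library are available. Lean on these libraries where they do the work, as an engineer would, in place of code of your own. Each camera call takes 0.05 s, during which the arm holds its last target. There are 200 camera calls.

## Working session

There is one attempt and no reset: what is moved stays moved. The work goes in short steps, Python scripts to look and compute and a shell command to move; the robot and the scene stay as the last step left them, time stands still between calls to the robot, and variables do not carry over. Pictures are saved under pics/ and viewed, at most 10 in all, crops included, and the job is handed in when it is done.

```bash
mkdir -p pics; ls; python3 - <<'E'
from cell import observe,cams,robot,models
import cv2,numpy as np
s=observe();print(s['time'],s['tool_pos'],s['tool_rot'],s['opening'],robot.grip_depth)
for c in ['top','scene']:
    im=cams.read_camera(c);cv2.imwrite(f'pics/{c}0.png',im[:,:,::-1])
    for t in ['board','lid_handle','lid_hinge','bread_bin','jam_jar','salt_shaker','onion','tea_box','tin_tuna','mug_1','egg_timer']:
        r=models.pinpoint(t,c)
        print(c,t,[(np.round(d['position'],3).tolist(),round(d['confidence'],2)) for d in r[:2]])
E
```

```text
pics
0.0 [ 0.16404327 -0.49856135  0.40406899] [-3.14008732e+00 -1.96805700e-04  3.17823126e-01] 0.09206549713924779 0.1592
top board [([0.508, 0.056, 0.002], 0.88)]
top lid_handle [([0.499, 0.192, 0.078], 0.76), ([0.472, 0.647, 0.004], 0.67)]
top lid_hinge [([0.497, 0.344, 0.14], 0.72)]
top bread_bin [([0.501, 0.294, -0.002], 0.59)]
top jam_jar [([0.545, -0.302, 0.003], 0.58)]
top salt_shaker [([0.507, -0.43, 0.0], 0.64)]
top onion [([0.43, -0.337, 0.002], 0.77), ([0.546, -0.302, 0.004], 0.45)]
top tea_box [([0.471, 0.648, 0.004], 0.69)]
top tin_tuna [([0.69, 0.204, 0.001], 0.88)]
top mug_1 [([0.514, -0.621, 0.002], 0.83)]
top egg_timer [([0.408, -0.55, 0.001], 0.52), ([0.546, -0.304, 0.002], 0.31)]
scene board [([0.506, 0.051, -0.001], 0.94)]
scene lid_handle [([0.501, 0.202, 0.08], 0.75)]
scene lid_hinge []
scene bread_bin [([0.495, 0.295, 0.001], 0.9)]
scene jam_jar []
scene salt_shaker [([0.51, -0.436, -0.003], 0.47)]
scene onion []
scene tea_box [([0.469, 0.651, 0.002], 0.7)]
scene tin_tuna []
scene mug_1 [([0.52, -0.628, -0.004], 0.71)]
scene egg_timer [([0.412, -0.552, 0.0], 0.84)]
```

View pics/top0.png

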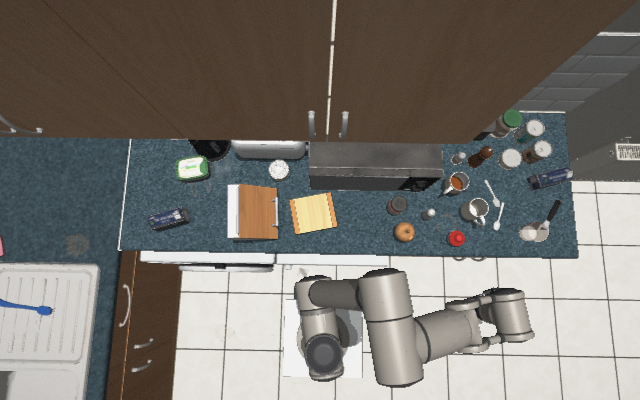

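View pics/scene0.png

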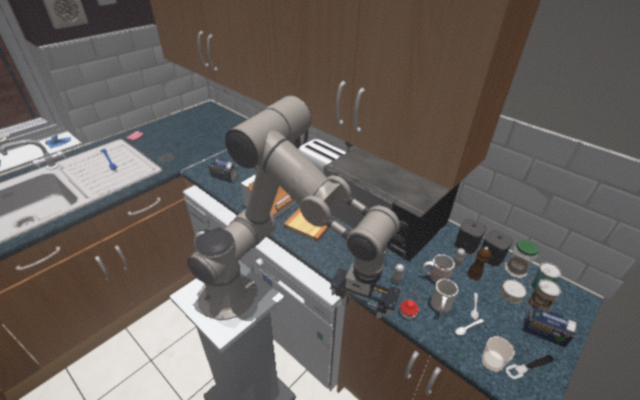

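The top view shows the bin at about (252,212), with its handle bar at (277,213). The board is askew at (313,213), and an oven front is just behind it at row 190. The scene view agrees. Next I'll refine the corners and check how far the oven front is.

```bash
cat > h.py <<'E'
import numpy as np,cv2
from cell import observe,cams,robot,models
def ray(c,px,z,m=None):
    m=m or cams.camera_model(c);K=np.array(m['camera_matrix']);T=np.array(m['pose'])
    d=T[:3,:3]@np.linalg.inv(K)@np.array([px[0],px[1],1.]);o=T[:3,3]
    return (o+d*(z-o[2])/d[2])
def boardmask(im):
    h=cv2.cvtColor(im,cv2.COLOR_RGB2HSV)
    return h
E
python3 - <<'E'
from h import *
im=cv2.imread('pics/top0.png');
c=im[170:260,210:350];cv2.imwrite('pics/c0.png',cv2.resize(c,None,fx=5.5,fy=5.5,interpolation=cv2.INTER_CUBIC))
print('oven',[ (z,np.round(ray('top',p,z),3).tolist()) for p in [(310,190),(440,192)] for z in (0,.2,.3)])
h=cv2.cvtColor(im,cv2.COLOR_BGR2HSV);m=cv2.inRange(h,(10,70,150),(32,255,255));m[:,:284]=0;m[:,345:]=0;m[:185]=0;m[240:]=0
cs=max(cv2.findContours(m,0,2)[0],key=cv2.contourArea);r=cv2.minAreaRect(cs);print(r)
for p in cv2.boxPoints(r):print(p,np.round(ray('top',p,.025),3))
print(np.array(cams.camera_model('top')['pose'])[:3,3], np.round(cams.camera_model('wrist')['pose'],3))
E
```

```text
oven [(0, [0.609, 0.065, 0.0]), (0.2, [0.568, 0.059, 0.2]), (0.3, [0.547, 0.056, 0.3]), (0, [0.609, -0.498, 0.0]), (0.2, [0.568, -0.434, 0.2]), (0.3, [0.548, -0.401, 0.3])]
((312.7363586425781, 212.74070739746094), (34.94318389892578, 42.24055862426758), 79.2156982421875)
[288.71997 199.52954] [0.561 0.153 0.025]
[330.21448 191.62582] [ 0.598 -0.023  0.025]
[336.75275 225.95187] [ 0.452 -0.052  0.025]
[295.25824 233.85559] [0.416 0.122 0.025]
[0.27921117 0.0193935  1.59984221] [[ 0.312 -0.914 -0.26   0.235]
 [-0.95  -0.3   -0.085 -0.476]
 [-0.001  0.273 -0.962  0.385]
 [ 0.     0.     0.     1.   ]]
```

View pics/c0.png

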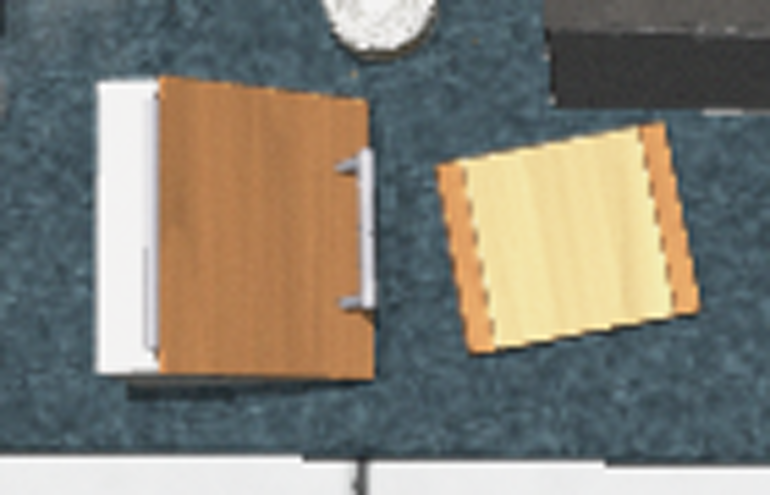

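The oven front is at x≈0.61, so I'll keep the hand centre at x≤0.495 and narrow the jaws. First I'll move over to the board's near side with the tool turned so the fingers line up with the sill.

```bash
python3 -m jog '[[[0.95,-0.6,0],-0.4,0.46],[[0.95,-0.6,0],-0.4,0.46],[[0.95,-0.6,0],-0.4,0.46],[[0.95,-0.6,0],-0.4,0.46],[[0.95,-0.6,0],-0.4,0.46],[[0.95,-0.6,0],-0.4,0.46],[[0.95,-0.6,0],-0.4,0.46],[[0.95,-0.6,0],-0.4,0.46],[[0.95,-0.6,0],-0.4,0.46],[[0.95,-0.6,0],-0.4,0.46]]'; python3 - <<'E'
from h import *
s=observe();print(s['time'],s['tool_pos'],s['tool_rot'],s['opening'])
m=cams.camera_model('wrist');im=cams.read_camera('wrist');cv2.imwrite('pics/w1.png',im[:,:,::-1])
np.savez('w1.npz',K=m['camera_matrix'],T=m['pose'])
for t in ['board','lid_handle','lid_hinge','bread_bin']:
    r=models.pinpoint(t,'wrist');print(t,[(np.round(d['position'],3).tolist(),round(d['confidence'],2)) for d in r[:2]])
E
```

```text
time: 2.45
tool_pos: [0.4494, -0.1531, 0.4047]
tool_rot: [-3.141, 0.0, 1.572]
contact_force: [0.0, -0.5, 0.7]
opening: 0.0493
grip_force: 0.0
2.45 [ 0.44938636 -0.15311171  0.40466485] [-3.14114015e+00  3.80577438e-04  1.57221795e+00] 0.04927017309345331
board []
lid_handle []
lid_hinge []
bread_bin []
```

View pics/w1.png

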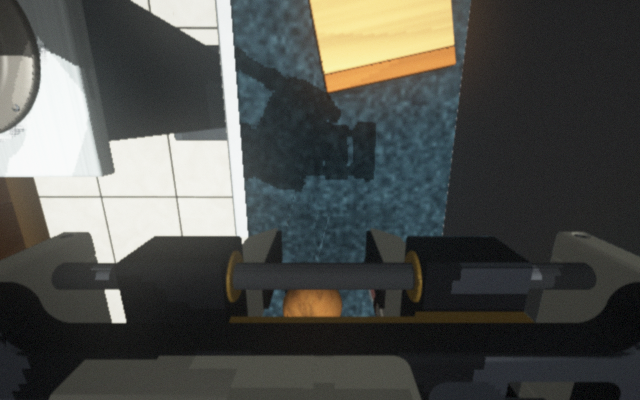

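The wrist view looks past the fingers. The board's far edge runs from (326,90) to (456,66), and the oven edge is at column ~460. I'll move forward at height to see the bin's front edge and the handle.

```bash
python3 -m jog '[[[0.5,0,0],0,0.46],[[0.5,0,0],0,0.46],[[0.5,0,0],0,0.46],[[0.5,0,0],0,0.46],[[0.5,0,0],0,0.46]]'; python3 - <<'E'
from h import *
d=np.load('w1.npz');m0={'camera_matrix':d['K'],'pose':d['T']}
for p,z in [((326,90),.025),((456,66),.025),((446,225),0),((468,20),0),((446,225),.02),((468,20),.02)]:print(p,z,np.round(ray('wrist',p,z,m0),3))
s=observe();print(s['time'],s['tool_pos'])
m=cams.camera_model('wrist');im=cams.read_camera('wrist');cv2.imwrite('pics/w2.png',im[:,:,::-1])
np.savez('w2.npz',K=m['camera_matrix'],T=m['pose'])
for t in ['board','lid_handle','lid_hinge','bread_bin']:
    r=models.pinpoint(t,'wrist');print(t,[(np.round(d['position'],3).tolist(),round(d['confidence'],2)) for d in r[:2]])
E
```

```text
time: 3.32
tool_pos: [0.4493, 0.048, 0.4047]
tool_rot: [3.141, 0.001, 1.576]
contact_force: [0.4, -1.1, 0.1]
opening: 0.0496
grip_force: 0.0
(326, 90) 0.025 [ 0.453 -0.051  0.025]
(456, 66) 0.025 [ 0.6   -0.025  0.025]
(446, 225) 0 [ 0.622 -0.228  0.   ]
(468, 20) 0 [0.619 0.028 0.   ]
(446, 225) 0.02 [ 0.613 -0.22   0.02 ]
(468, 20) 0.02 [0.61  0.022 0.02 ]
3.325 [0.44932289 0.04804811 0.4047472 ]
board [([0.512, 0.048, 0.0], 0.72)]
lid_handle [([0.505, 0.194, 0.078], 0.62)]
lid_hinge []
bread_bin []
```

View pics/w2.png

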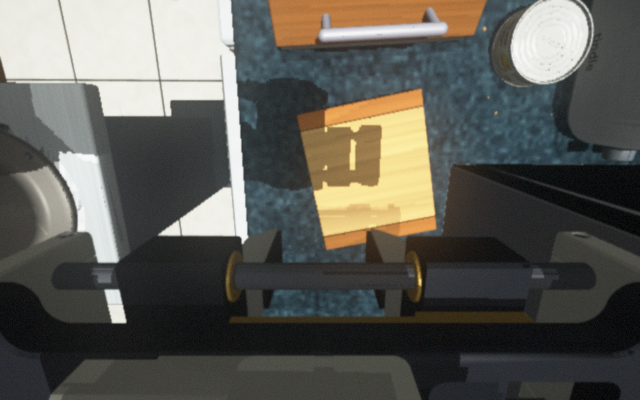

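The view shows the bar handle from (322,35) to (445,29), the lid's front edge from (277,47) to (478,37), and the board corners at (297,116), (421,90), (437,228) and (326,249).

```bash
python3 - <<'E'
from h import *
d=np.load('w2.npz');m={'camera_matrix':d['K'],'pose':d['T']}
for n,p,z in [('h',(322,35),.078),('h',(445,29),.078),('lid',(277,47),.03),('lid',(478,37),.03),('b',(297,116),.025),('b',(421,90),.025),('b',(437,226),.025),('b',(326,249),.025)]:print(n,p,np.round(ray('wrist',p,z,m),4))
E
```

```text
h (322, 35) [0.4479 0.1945 0.078 ]
h (445, 29) [0.5634 0.2    0.078 ]
lid (277, 47) [0.398  0.1938 0.03  ]
lid (478, 37) [0.6183 0.2047 0.03  ]
b (297, 116) [0.4181 0.1206 0.025 ]
b (421, 90) [0.5627 0.1504 0.025 ]
b (437, 226) [ 0.6001 -0.0182  0.025 ]
b (326, 249) [ 0.4538 -0.0521  0.025 ]
```

The bin is yawed by +0.048 rad, with the handle at ≈(0.504,0.196), and the board is already centred laterally. Flush, the board's far edge ends up near y≈0.021. I'll back off behind the board and then go down.

```bash
python3 -m jog '[[[-0.32,0.117,0.1],-0.014,0.46],[[-0.32,0.117,0.1],-0.014,0.46],[[-0.32,0.117,0.2],-0.014,0.46],[[-0.32,0.117,0.35],-0.014,0.46],[[-0.32,0.117,0.47],-0.014,0.46],[[-0.32,0.117,0.52],-0.014,0.46],[[-0.32,0.117,0.545],-0.014,0.46],[[-0.32,0.117,0.545],-0.014,0.46]]'; python3 - <<'E'
from h import *
s=observe();print(s['time'],s['tool_pos'],s['tool_rot'],s['contact_force'])
E
```

```text
time: 4.58
tool_pos: [0.4966, -0.0804, 0.1866]
tool_rot: [-3.141, -0.0, 1.617]
contact_force: [-1.2, -1.1, 0.0]
opening: 0.0496
grip_force: 0.0
4.575 [ 0.49664045 -0.08043069  0.18662891] [-3.14129264e+00 -3.60682567e-06  1.61748174e+00] [-1.15438716 -1.14483929  0.04707875]
```

```bash
python3 -m jog '[[[0.03,0,0],0,0.46],[[0.05,0,0],0,0.46],[[0.065,0,0],0,0.46],[[0.08,0,0],0,0.46],[[0.095,0,0],0,0.46],[[0.11,0,0],0,0.46],[[0.125,0,0],0,0.46],[[0.14,0,0],0,0.46],[[0.155,0,0],0,0.46],[[0.17,0,0],0,0.46],[[0.18,0,0],0,0.46],[[0.18,0,0],0,0.46]]'; python3 - <<'E'
from h import *
s=observe();print(s['time'],s['tool_pos'])
for c in ['top','wrist']:
  m=cams.camera_model(c);im=cams.read_camera(c);cv2.imwrite(f'pics/p3{c}.png',im[:,:,::-1])
  print(c,[(np.round(d['position'],3).tolist(),round(d['confidence'],2)) for d in models.pinpoint('board',c)])
cv2.imwrite('pics/p3c.png',cv2.resize(cv2.imread('pics/p3top.png')[170:260,210:350],None,fx=5.5,fy=5.5,interpolation=2))
E
```

```text
time: 6.08
tool_pos: [0.4931, -0.0074, 0.1867]
tool_rot: [-3.142, -0.0, 1.619]
contact_force: [-0.2, 0.4, 0.2]
opening: 0.0497
grip_force: 0.0
6.075 [ 0.49314431 -0.00741063  0.18666745]
top [([0.52, 0.098, 0.003], 0.94), ([0.497, 0.295, 0.001], 0.68), ([0.503, 0.195, 0.077], 0.53)]
wrist [([0.522, 0.094, 0.0], 0.83)]
```

View pics/p3c.png

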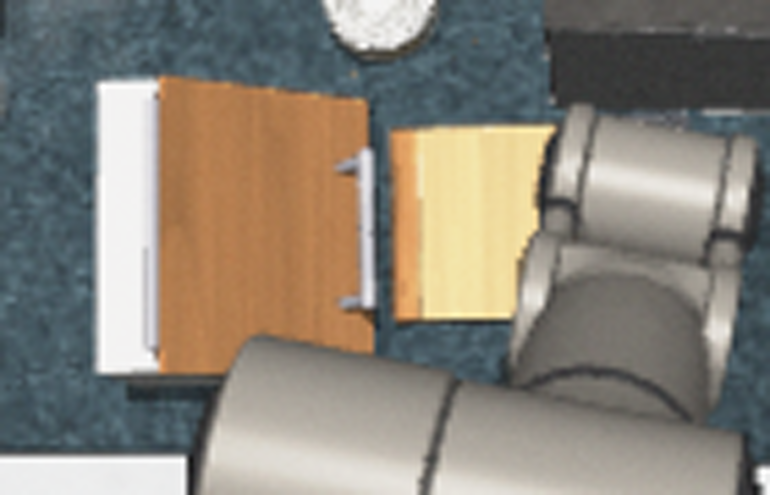

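The board is square to the bin with a gap of about 15 mm, and its edge is at column ~392 in the crop. I'll keep pushing in small steps and watch the force.

```bash
python3 -m jog '[[[0.01,0,0],0,0.46],[[0.02,0,0],0,0.46],[[0.03,0,0],0,0.46],[[0.035,0,0],0,0.46],[[0.04,0,0],0,0.46],[[0.04,0,0],0,0.46]]';for i in 1; do python3 -m jog '[[[0.004,0,0],0,0.46],[[0.008,0,0],0,0.46],[[0.008,0,0],0,0.46]]'; done
```

```text
time: 7.02
tool_pos: [0.4924, 0.0083, 0.1867]
tool_rot: [-3.142, -0.0, 1.619]
contact_force: [0.6, -1.0, 0.0]
opening: 0.0498
grip_force: 0.0
time: 7.4
tool_pos: [0.4925, 0.011, 0.1868]
tool_rot: [3.141, 0.001, 1.619]
contact_force: [0.6, -4.7, -1.3]
opening: 0.0494
grip_force: 2.3
```

```bash
python3 -m jog '[[[0.004,0,0],0,0.46],[[0.008,0,0],0,0.46],[[0.008,0,0],0,0.46]]'
```

```text
time: 7.78
tool_pos: [0.4931, 0.0122, 0.187]
tool_rot: [3.139, 0.005, 1.621]
contact_force: [1.8, -20.2, -2.0]
opening: 0.0491
grip_force: 10.4
```

```bash
python3 - <<'E'
from h import *
s=observe();print(s['tool_pos'],s['contact_force'],s['torque'])
im=cams.read_camera('wrist');m=cams.camera_model('wrist');cv2.imwrite('pics/w4.png',im[:,:,::-1])
print([(np.round(d['position'],3).tolist(),round(d['confidence'],2)) for c in ('wrist',) for d in models.pinpoint('board',c)])
E
```

```text
[0.49311333 0.01216652 0.18704432] [  1.76414852 -20.23558498  -2.03967191] [-3.51701503 -0.50253053  0.64950953]
[([0.523, 0.112, -0.001], 0.78)]
```

View pics/w4.png

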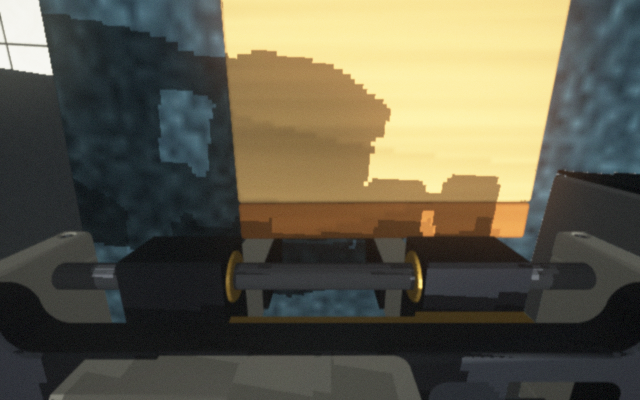

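The force jumped to 20 N while the tool stalled at y=0.012, within 2 mm of the predicted flush position. In the picture both fingertips sit square on the board's edge at row ~237. I'll back away, rise, and turn to line up over the handle.

```bash
python3 -m jog '[[[-0.05,0,0],0,0.46],[[-0.1,0,0],0,0.46],[[-0.1,0,-0.15],0,0.46],[[-0.1,0,-0.3],0,0.46],[[-0.1,0,-0.45],0,0.46],[[0,0.02,-0.53],0,0.46],[[0.15,0.03,-0.53],-0.05,0.46],[[0.3,0.05,-0.53],-0.11,0.46],[[0.458,0.05,-0.53],-0.17,0.46],[[0.458,0.05,-0.53],-0.5,0.46],[[0.458,0.05,-0.53],-0.5,0.46],[[0.458,0.05,-0.53],-0.5,0.46]]' && python3 -m jog '[[[0,0,0],-0.16,0.55],[[0,0,0],-0.16,0.55],[[0,0,0],-0.16,0.55],[[0,0,0],-0.16,0.55]]'; python3 - <<'E'
from h import *
s=observe();print(s['tool_pos'],s['tool_rot'],s['opening'],s['qpos'])
m=cams.camera_model('wrist');im=cams.read_camera('wrist');cv2.imwrite('pics/w5.png',im[:,:,::-1]);np.savez('w5.npz',K=m['camera_matrix'],T=m['pose'])
cams.read_camera('top')
for c in ('wrist','top'):
  for t in ('lid_handle','board'):print(c,t,[(np.round(d['position'],3).tolist(),round(d['confidence'],2)) for d in models.pinpoint(t,c)][:2])
E
```

```text
time: 9.38
tool_pos: [0.5029, 0.1992, 0.3984]
tool_rot: [-3.141, -0.001, 2.72]
contact_force: [0.7, 0.1, 0.5]
opening: 0.0493
grip_force: 0.0
time: 9.88
tool_pos: [0.503, 0.1987, 0.3985]
tool_rot: [3.141, -0.001, -3.068]
contact_force: [0.5, 0.1, -0.4]
opening: 0.0415
grip_force: 0.0
[0.5030426  0.19872623 0.39850403] [ 3.14114983e+00 -8.45354953e-04 -3.06847596e+00] 0.04151553910392719 [ 2.34353691e-01  3.76210194e-01  1.49032154e+00  5.98644543e-04
  1.27582427e+00 -1.40973340e+00]
wrist lid_handle [([0.505, 0.194, 0.077], 0.92)]
wrist board [([0.522, 0.112, -0.003], 0.8), ([0.494, 0.339, 0.14], 0.73)]
top lid_handle [([0.502, 0.194, 0.08], 0.83)]
top board [([0.522, 0.118, 0.003], 0.78)]
```

View pics/w5.png

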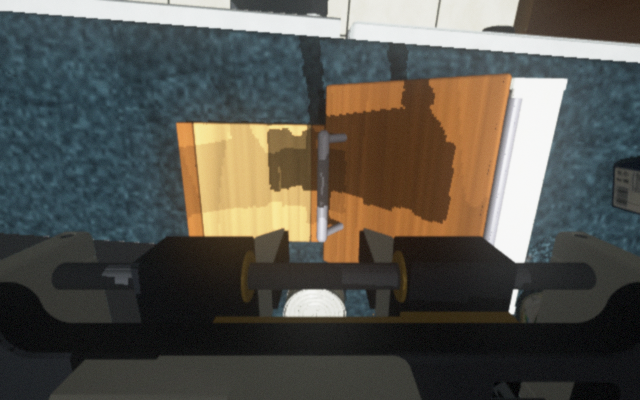

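The bar handle runs from (323,137) to (321,240), and the board sits against the bin's front with its far edge from (178,123) to (193,238).

```bash
python3 - <<'E'
from h import *
d=np.load('w5.npz');m={'camera_matrix':d['K'],'pose':d['T']}
for n,p,z in [('h',(323,137),.078),('h',(321,240),.078),('far',(178,123),.025),('far',(193,238),.025),('lid',(327,87),.03),('lid',(326,255),.03)]:print(n,p,np.round(ray('wrist',p,z,m),4))
E
```

```text
h (323, 137) [0.4508 0.1943 0.078 ]
h (321, 240) [0.5636 0.2002 0.078 ]
far (178, 123) [0.4506 0.0234 0.025 ]
far (193, 238) [0.5963 0.0338 0.025 ]
lid (327, 87) [0.3988 0.195  0.03  ]
lid (326, 255) [0.6057 0.2094 0.03  ]
```

```bash
python3 -m jog '[[[-0.004,-0.018,0.1],0.008,0.63],[[-0.004,-0.018,0.2],0.008,0.63],[[-0.004,-0.018,0.28],0.008,0.63],[[-0.004,-0.018,0.32],0.008,0.63],[[-0.004,-0.018,0.35],0.008,0.63],[[-0.004,-0.018,0.37],0.008,0.63],[[-0.004,-0.018,0.385],0.008,0.63],[[-0.004,-0.018,0.385],0.008,0.63]]'; python3 - <<'E'
from h import *
print(observe()['contact_force'])
im=cams.read_camera('wrist');cv2.imwrite('pics/w6.png',im[:,:,::-1])
E
```

```text
time: 11.18
tool_pos: [0.5055, 0.1914, 0.2448]
tool_rot: [-3.142, 0.0, -3.093]
contact_force: [0.2, -0.5, 0.0]
opening: 0.034
grip_force: 0.0
[ 0.22722302 -0.50581795  0.04937872]
```

View pics/w6.png

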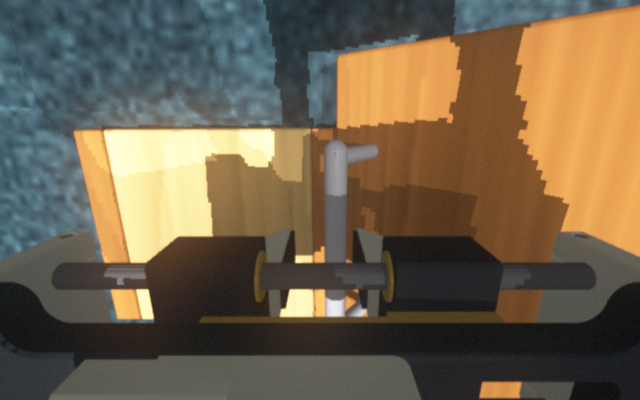

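The bar at column ~336 passes between the finger pads at columns ~280 and ~370. I'll centre on it and close.

```bash
python3 -m jog '[[[0,0.006,0.005],0,0.75],[[0,0.008,0.005],0,0.85],[[0,0.008,0.005],0,1],[[0,0.008,0.005],0,1],[[0,0.008,0.005],0,1],[[0,0.008,0.005],0,1]]' 25
```

```text
time: 11.98
tool_pos: [0.5051, 0.1965, 0.2435]
tool_rot: [3.138, 0.002, -3.093]
contact_force: [-2.2, 12.8, 3.8]
opening: 0.0111
grip_force: 25.0
```

The grip holds the bar with an 11 mm opening. Now I'll raise the lid along its arc, halfway first.

```bash
python3 -m jog '[[[0,0,-0.018],0,1],[[0,-0.009,-0.037],0,1],[[0,-0.014,-0.056],0,1],[[0,-0.019,-0.075],0,1],[[0,-0.022,-0.095],0,1],[[0,-0.025,-0.114],0,1],[[0,-0.027,-0.134],0,1],[[0,-0.028,-0.154],0,1],[[0,-0.028,-0.154],0,1]]'
```

```text
time: 13.1
tool_pos: [0.5058, 0.1841, 0.3051]
tool_rot: [3.139, 0.001, -3.093]
contact_force: [-0.3, 8.4, -3.6]
opening: 0.0109
grip_force: 25.0
```

```bash
python3 -m jog '[[[0,0.002,-0.02],0,1],[[0,0.004,-0.039],0,1],[[0,0.006,-0.058],0,1],[[0,0.01,-0.078],0,1],[[0,0.015,-0.097],0,1],[[0,0.02,-0.116],0,1],[[0,0.025,-0.132],0,1],[[0,0.031,-0.148],0,1],[[0,0.031,-0.148],0,1],[[0,0.031,-0.148],0,1],[[0,0.031,-0.148],0,1]]'; python3 - <<'E'
from h import *
s=observe();print(s['tool_pos'],s['contact_force'],s['grip_force'])
for c in ('wrist','top','scene'):
  im=cams.read_camera(c);cv2.imwrite(f'pics/f_{c}.png',im[:,:,::-1])
  for t in ('lid_handle','board','lid_hinge'):print(c,t,[(np.round(d['position'],3).tolist(),round(d['confidence'],2)) for d in models.pinpoint(t,c)][:2])
E
```

```text
time: 14.48
tool_pos: [0.5053, 0.1957, 0.3633]
tool_rot: [-3.141, -0.0, -3.093]
contact_force: [2.0, 4.1, -4.8]
opening: 0.0112
grip_force: 25.0
[0.50532458 0.19568468 0.36327728] [ 1.98046855  4.13813284 -4.76440997] 24.99965339899063
wrist lid_handle [([0.502, 0.189, 0.202], 0.75), ([0.497, 0.341, 0.138], 0.42)]
wrist board [([0.521, 0.111, -0.003], 0.6)]
wrist lid_hinge [([0.495, 0.34, 0.14], 0.72)]
top lid_handle [([0.5, 0.194, 0.202], 0.67), ([0.499, 0.295, 0.001], 0.44)]
top board [([0.522, 0.12, 0.001], 0.63), ([0.499, 0.342, 0.141], 0.25)]
top lid_hinge [([0.499, 0.342, 0.142], 0.78), ([0.499, 0.295, -0.001], 0.28)]
scene lid_handle [([0.5, 0.199, 0.2], 0.94)]
scene board [([0.516, 0.114, 0.0], 0.64), ([0.496, 0.345, 0.137], 0.42)]
scene lid_hinge [([0.496, 0.34, 0.139], 0.58)]
```

View pics/f_wrist.png

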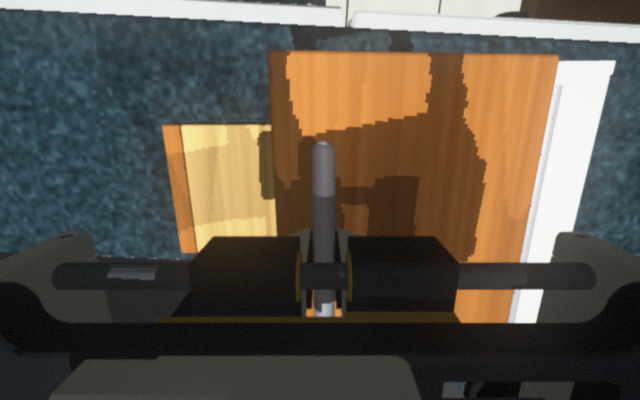

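The handle is at z≈0.201 (expected 0.199 at 45°) and still pinched at 25 N. The board is at bin x≈−0.180. The picture shows the lid raised, near level, with the bar between the pads at column ~323.

```bash
python3 -c "
from cell import robot
print(robot.hand_in())"
```

```text
the job is handed in; nothing more can be done
None
```

I handed the job in with the board flush against the sill and the gripper still holding the lid at about 45° (measured at roughly 0.78 rad); the hand-in returned no verdict.

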